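Set the low pots on their own saucers

ROBOT

A 6-joint arm with a two-finger parallel gripper is mounted at the origin on the work surface. World frame = base frame: x ahead of the robot, y to its left, z up, the work surface at z = 0. Lengths are in m, angles in rad, forces in N, time in s.
With the tool pointing down it reaches from about 0.35 to 0.875 m from the base axis. Payload 4.2 kg.
Tool frame: the origin (TCP) lies midway between the tips of the shut fingers; the grasp point (between the pads) lies 19 mm behind it (r.tcp_to_grasp is the distance from the TCP to the grasp point, in m); z points along the fingers, y is the line along which they close (so a half turn about z gives the same grasp; the last joint's range is limited). The gripper opens to 85 mm and grips with 20 to 120 N. Pads are 22 mm wide; open, the fingers measure 114 mm over their backs; the gripper's body (76 mm by 85 mm) begins 54 mm behind the grasp point. The pads swing forward as they close: fully open they stand 13 mm farther back than shut.
Start: joints at [1.53, 0.385, 0.008, 0, -1.194, -0.259], TCP at [0.185, 0.597, 0.231] pointing down, gripper open.
Joint ranges: [-3.14, 3.14], [-1.21, 2.06], [-1.07, 1.41], [-3.16, 2.05], [-2.99, -0.16], [-3.1, 3.1]. Speed limits (rad/s): [2.79, 2.79, 3.14, 3.14, 3.14, 3.14].

INTERFACE

Orientations are given as a rotation vector (axis times angle).
In Python, from rig import readout, viewer, job, r gives the robot as it stands.
- The arm moves only by the tool arm_command, never from a script. Its argument "targets" is a list of rows, each an object with "delta_pos": the shift along the world's x, y, z normalised to -1 to 1, where 1 is 200 mm, a list of three; "delta_rot": the turn, a rotation vector about the world's x, y, z normalised to -1 to 1, where 1 is 2 pi rad, a list of three. In form: [{"delta_pos": [tx, ty, tz], "delta_rot": [wx, wy, wz]}, ...]. A call has 1 to 5 rows; each row is the pose to reach, as a shift and turn from the pose commanded when the call began, turning the shorter way round; what a row does not reach only later rows make up. A row lasts 1/12 s, in which the tool goes at most 41.7 mm and 7.16 degrees, less where a joint would pass 70% of its speed; a pose out of reach is approached as far as the arm can. A call with a number of a shift or a turn outside -1 to 1 is refused whole. A call with a gripper value outside its range is refused whole. "jaw" is the opening, from -1 (shut) to 1 (fully open), set as the call begins (left out, the last holds). The fingers move at their own pace and stop on an object; "newtons" is the grip in N (left out, the last holds). Time passes only in rows, so rows that repeat a pose let the fingers close. It gives the time, the measured TCP pose, the force, the opening and the grip force at its end, in the units of the state.
- readout.observe(): the state, without advancing time (a new reading comes with each control period).
- viewer.grab_frame(name): name is "scene" or "top"; returns the picture (384x512x3 uint8, blue, green, red); there is no depth.
- viewer.camera_params(name): a dict with "intrinsics" (3x3 intrinsics, pixels), "view" (4x4, takes a point from world to camera coordinates). Camera axes: x right, y up, looking along -z (the intrinsics and any distortion apply to the point x, -y, -z); pixel columns grow to the right and rows downward; lengths in m; the calibration is good to about 2 mm. A picture is of the moment at which its call begins. camera_params takes no time and is no camera call.
- job.job_done(): hands the job in; it is judged then, once.
The state is a dict: "time_s": time; "qpos": joint angles; "qd": joint speeds; "effort": joint torques, N m; "ee_pos": TCP position; "orientation": TCP orientation; "wrist_force": force on the tool from outside, world axes, zero at the start; "ft_torque": the same for the moment, N m; "width": opening from 0.0 (shut) to 1.0 (fully open); "finger_force": force on a finger pad.
Only numpy, scipy, OpenCV 4.12 (cv2) and the standard library are available. Lean on these libraries where they do the work, as an engineer would, in place of code of your own. Each camera call takes 0.05 s, during which the arm holds its last target. There are 200 camera calls.

TASK

Pick out the four low plant pots (small round, large round, square, oblong) on the plaster boards and set each one, gently and upright, on the saucer of its own shape and size, centred flat inside the rim, the square and the oblong pot lined up with the sides of their saucers. Leave the saucers and the two tall vases standing where they are.

Things in the scene. Friction and masses are not known exactly. Their poses are not given: they have to be found in the camera images.
- small_round_pot_centre (a point): Small round low pot, 42 mm across. Empty, open at the top, walls 5 mm thick, upright sides, 50 mm tall, buff unglazed ceramic, 0.09 to 0.18 kg. It stands upright on the boards at the start. This point is its centre, 25 mm above its underside; z is up when it stands.
- large_round_pot_centre (a point): Large round low pot, 62 mm across. Empty, open at the top, walls 5 mm thick, upright sides, 50 mm tall, buff unglazed ceramic, 0.09 to 0.18 kg. It stands upright on the boards at the start. This point is its centre, 25 mm above its underside; z is up when it stands.
- square_pot_centre (a point): Square low pot, 50 x 50 mm. Empty, open at the top, walls 5 mm thick, upright sides, 50 mm tall, buff unglazed ceramic, 0.09 to 0.18 kg. It stands upright on the boards at the start. This point is its centre, 25 mm above its underside; z is up when it stands; x and y are square to its sides.
- oblong_pot_centre (a point): Oblong (rectangular) low pot, 84 mm along its x by 46 mm along its y. Empty, open at the top, walls 5 mm thick, upright sides, 50 mm tall, buff unglazed ceramic, 0.09 to 0.18 kg. It stands upright on the boards at the start. This point is its centre, 25 mm above its underside; z is up when it stands.
- small_round_saucer: Small round saucer, 72 mm across, 62 mm inside the rim, for the small round pot. Buff unglazed ceramic, about 0.25 kg, loose, 10 mm high in all: floor 5 mm thick, with a raised rim 5 mm wide that stands 5 mm above the floor. The room inside the rim is 10 mm wider than its pot on every side. Origin: centre of its underside, on the boards; z up. The plaster boards on which everything stands are fixed and level, their top 12 mm above the table.
- large_round_saucer: Large round saucer, 92 mm across, 82 mm inside the rim, for the large round pot. Buff unglazed ceramic, about 0.25 kg, loose, 10 mm high in all: floor 5 mm thick, with a raised rim 5 mm wide that stands 5 mm above the floor. The room inside the rim is 10 mm wider than its pot on every side. Origin: centre of its underside, on the boards; z up.
- square_saucer: Square saucer, 80 x 80 mm, 70 x 70 mm inside the rim, for the square pot. Buff unglazed ceramic, about 0.25 kg, loose, 10 mm high in all: floor 5 mm thick, with a raised rim 5 mm wide that stands 5 mm above the floor. The room inside the rim is 10 mm wider than its pot on every side. Origin: centre of its underside, on the boards; z up; x and y are square to its sides.
- oblong_saucer: Oblong saucer, 114 mm along its x by 76 mm along its y, 104 x 66 mm inside the rim, for the oblong pot. Buff unglazed ceramic, about 0.25 kg, loose, 10 mm high in all: floor 5 mm thick, with a raised rim 5 mm wide that stands 5 mm above the floor. The room inside the rim is 10 mm wider than its pot on every side. Origin: centre of its underside, on the boards; z up.
- tall_round_vase_centre (a point): Tall round vase, 50 mm across, same ceramic, 95 mm tall, open at the top, about 0.3 kg, to be left standing where it is. This point is its centre, 47.5 mm above its underside.
- tall_square_vase_centre (a point): Tall square vase, 44 x 44 mm, same ceramic, 95 mm tall, open at the top, about 0.3 kg, to be left standing where it is. This point is its centre, 47.5 mm above its underside.

How it is judged:
By the outcome, as a careful person would: the job done as asked, in the order asked, and still so for the second after the job is handed in, with the robot touching nothing.
It also fails if it takes over 112 s, if anything falls off the work surface, if the arm or the gripper's body presses on something with over 40 N, if the wrist force passes 120 N, or if a joint passes its speed limit or range.

## Working session

There is one attempt and no reset: what is moved stays moved. The work goes in short steps, Python scripts to look and compute and a tool call to move; the robot and the scene stay as the last step left them, time stands still between calls to the robot, and variables do not carry over. Pictures are saved under pics/ and viewed, at most 14 in all, crops included, and the job is handed in when it is done.

Besides the shell and the picture viewer there is one more tool, called as a command line: name --argument value ..., lists and objects as JSON in quotes. arm_command: Moves the arm, as the interface text tells. Scaled input: -1 to 1 covers 200 mm each way for a shift and 2 pi rad each way for a turn. Its arguments: {"type":"object","properties":{"targets":{"type":"array"},"jaw":{"type":"number"},"newtons":{"type":"number"}},"required":["targets"]}

```bash
mkdir -p pics; ls; python3 - <<'E'
from rig import readout, viewer, job, r
import cv2
print(readout.observe(), r.tcp_to_grasp)
for n in("scene","top"):
    cv2.imwrite(f"pics/{n}0.png",cv2.resize(viewer.grab_frame(n),(800,600))); p=viewer.camera_params(n); print(n,p)
E
```

```text
pics
{'time_s': 0.0, 'qpos': array([ 1.52960054e+00,  3.85546248e-01,  6.60747308e-03, -5.06278695e-04,
       -1.19403736e+00, -2.58578547e-01]), 'qd': array([1.10365217e-03, 2.76449320e-04, 1.17164118e-03, 1.93609879e-03,
       9.67797860e-05, 2.41148608e-03]), 'effort': array([ 4.20425977e-04, -3.92293060e+01,  1.88402778e+01,  4.18613210e+00,
       -4.64683020e-03,  7.29933021e-06]), 'ee_pos': array([0.18438464, 0.59654943, 0.23021957]), 'orientation': array([ 3.10413197e+00, -4.69081930e-01, -3.63113906e-04]), 'wrist_force': array([-0.22039048,  0.5713303 , -0.10531253]), 'ft_torque': array([-0.00262151,  0.00631049,  0.01591943]), 'finger_force': 0.0, 'width': 1.0020758596242227} 0.0187
scene {'intrinsics': array([[477.99257627,   0.        , 256.10258241],
       [  0.        , 477.99257627, 187.72595466],
       [  0.        ,   0.        ,   1.        ]]), 'view': array([[ 0.65242751,  0.75774134, -0.01290004, -0.31459111],
       [-0.61077386,  0.53581094,  0.58297678,  0.26500068],
       [ 0.44865759, -0.37247108,  0.8123864 , -1.56971173],
       [ 0.        ,  0.        ,  0.        ,  1.        ]])}
top {'intrinsics': array([[463.24837331,   0.        , 257.77308952],
       [  0.        , 463.24837331, 193.89599252],
       [  0.        ,   0.        ,   1.        ]]), 'view': array([[ 0.00623232, -0.99997661,  0.00281868, -0.02042628],
       [ 0.99184792,  0.00654037,  0.12725932, -0.50491509],
       [-0.12727478,  0.00200258,  0.99186547, -1.58899297],
       [ 0.        ,  0.        ,  0.        ,  1.        ]])}
```

View pics/top0.png

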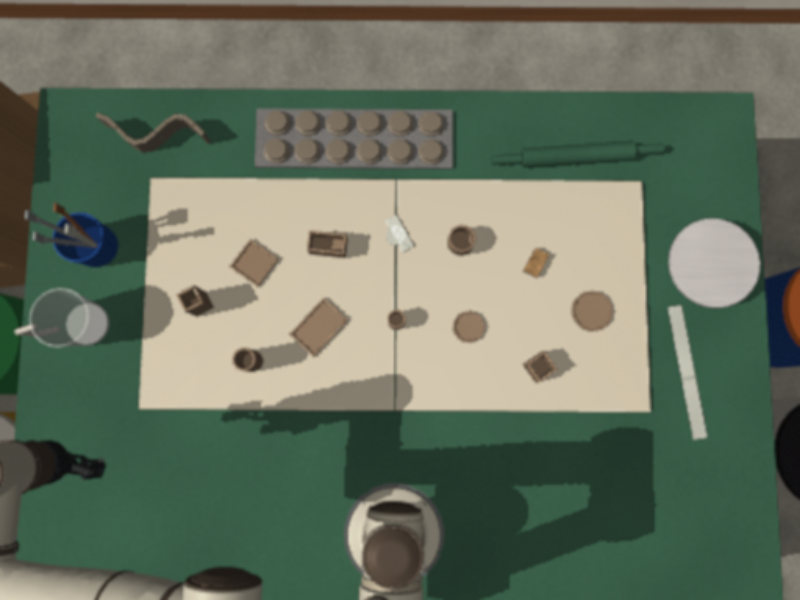

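View pics/scene0.png

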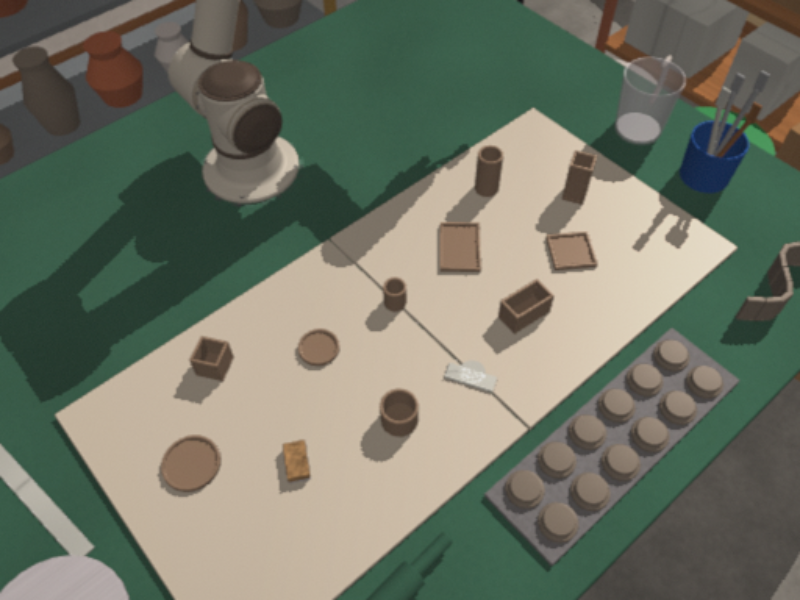

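Top view (800x600 px): the pots are small round (397,319), large round (461,239), square (541,366) and oblong (328,243). The saucers are small round (470,326), large round (593,310), square (257,263) and oblong (321,327). The vases are at (195,300) and (248,360). The scene view agrees.

```bash
cat > h.py <<'E'
import numpy as np, cv2
from rig import readout, viewer
def ray(n,uv,z):
    p=viewer.camera_params(n);K,V=p["intrinsics"],p["view"]
    d=np.linalg.inv(K)@[uv[0],uv[1],1]; d=V[:3,:3].T@(d*[1,-1,-1]); c=-V[:3,:3].T@V[:3,3]
    return (c+d*(z-c[2])/d[2])[:2]
def proj(n,P):
    p=viewer.camera_params(n);q=(p["view"]@np.append(P,1))[:3]*[1,-1,-1];q=p["intrinsics"]@q;return q[:2]/q[2]
def mask(im):
    f=im.astype(float)+1; ratio=f[...,2]/f[...,0]
    return ratio,f.sum(2)
E
python3 - <<'E'
from h import *
im=viewer.grab_frame("top");ra,s=mask(im)
for n,p in dict(board=(400,290),shadow=(420,317),shadow2=(270,297),potsq=(541,368),sauc=(470,326),osau=(321,327),pot=(328,243)).items():
    x,y=int(p[0]*.64),int(p[1]*.64);print(n,im[y,x],round(ra[y,x],2))
for n in("top","scene"):
    g=viewer.grab_frame(n);ra,_=mask(g);hsv=cv2.cvtColor(g,cv2.COLOR_BGR2HSV)
    if n=="top": c=g[110:265,85:420];
    else: c=g[60:350,40:480]
    ra=ra[110:265,85:420] if n=="top" else ra[60:350,40:480]
    v=np.clip((ra-1)*200,0,255).astype(np.uint8)
    if n=="top": o=np.vstack([c,cv2.merge([v]*3)]);o=cv2.resize(o,(640,600),interpolation=cv2.INTER_NEAREST)
    else: o=cv2.resize(c,(800,528))
    cv2.imwrite(f"pics/c_{n}.png",o)
E
```

```text
board [173 196 209] 1.21
shadow [109 123 131] 1.2
shadow2 [173 198 211] 1.22
potsq [63 77 92] 1.45
sauc [ 98 121 145] 1.47
osau [ 97 120 146] 1.5
pot [61 74 89] 1.45
```

View pics/c_top.png

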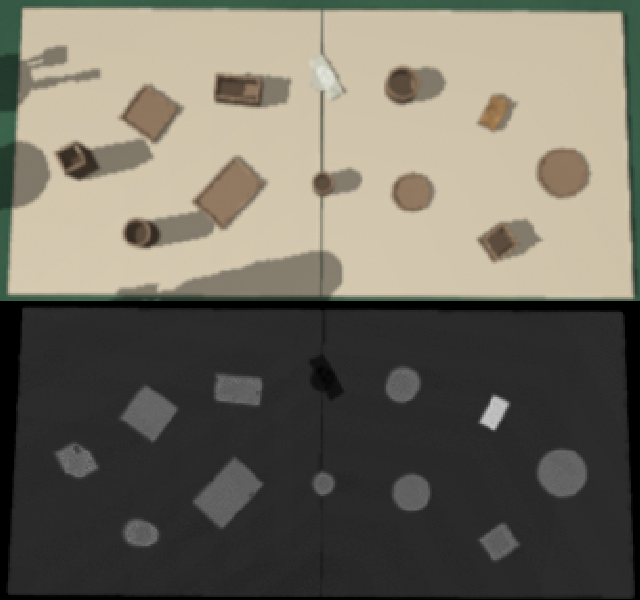

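The red/blue ratio separates all ten objects cleanly.

```bash
cat >> h.py <<'E'
TOPS=dict(sp=(397,319),lp=(461,239),qp=(541,366),op=(328,243),ss=(470,326),ls=(593,310),qs=(257,263),os=(321,327))
def blobs(n,thr=1.34):
    g=viewer.grab_frame(n);ra,_=mask(g)
    ra=cv2.resize(ra,None,fx=4,fy=4,interpolation=cv2.INTER_CUBIC)
    m=((ra>thr)&(ra<2)).astype(np.uint8)
    m=cv2.morphologyEx(m,cv2.MORPH_OPEN,np.ones((5,5)))
    out=[]
    for c in cv2.findContours(m,cv2.RETR_EXTERNAL,cv2.CHAIN_APPROX_NONE)[0]:
        if cv2.contourArea(c)<1500 or cv2.contourArea(c)>60000: continue
        h=(cv2.convexHull(c)[:,0,:]-1.5)/4.
        M=cv2.moments(h.astype(np.float32)); out.append((np.array([M['m10'],M['m01']])/M['m00'],h))
    return out
def rect(n,h,z):
    w=np.array([ray(n,u,z) for u in h])
    (c,s,a)=cv2.minAreaRect((w*1000).astype(np.float32))
    return np.round(c,1),np.round(s,1),round(a,1)
E
python3 - <<'E'
from h import *
B={n:blobs(n) for n in("top","scene")}
for k,t in TOPS.items():
    z=.017 if k[1]=='s' else .037; zt=.022 if k[1]=='s' else .062
    b=min(B["top"],key=lambda b:np.hypot(*(b[0]-np.array(t)*.64)))
    P=ray("top",b[0],z); q=proj("scene",np.append(P,z))
    s=min(B["scene"],key=lambda b:np.hypot(*(b[0]-q)));S=ray("scene",s[0],z)
    print(k,"top",np.round(P*1000,1),"scene",np.round(S*1000,1),"rt",*rect("top",b[1],zt)[1:],"rs",*rect("scene",s[1],zt)[1:])
E
```

```text
sp top [468.4  -2.8] scene [468.1  -1.8] rt [41.3 37.7] 0.4 rs [39.6 71. ] 49.1
lp top [ 650.2 -148.1] scene [ 649.6 -147.2] rt [59.  66.1] 63.6 rs [59.5 81.6] 48.9
qp top [ 365.5 -321.3] scene [ 366.3 -319.5] rt [51.1 56.8] 34.1 rs [68.1 72. ] 35.2
op top [639.5 155. ] scene [639.  154.4] rt [85.9 52. ] 85.1 rs [106.5  65.6] 84.2
ss top [ 455.2 -165.2] scene [ 456.1 -164.8] rt [67.8 69.4] 0.4 rs [70.3 73.2] 48.8
ls top [ 492.9 -444.2] scene [ 494.5 -444.1] rt [89.8 88.1] 88.7 rs [91.8 91.2] 17.5
qs top [598.4 322.8] scene [600.  322.3] rt [80.1 78.7] 55.1 rs [80.8 85.9] 54.7
os top [452.2 172.6] scene [454.8 171.6] rt [ 75.1 114.9] 47.5 rs [ 75.8 120.9] 47.5
```

Both views agree to about 2 mm. Setting out towards the small round pot.

arm_command --targets '[{"delta_pos": [0.45,-0.95,0],"delta_rot": [0,0,0]},{"delta_pos": [0.45,-0.95,0],"delta_rot": [0,0,0]},{"delta_pos": [0.45,-0.95,0],"delta_rot": [0,0,0]},{"delta_pos": [0.45,-0.95,0],"delta_rot": [0,0,0]},{"delta_pos": [0.45,-0.95,0],"delta_rot": [0,0,0]}]' --jaw 1 --newtons 30

```text
time_s: 0.77
ee_pos: [0.2741, 0.4069, 0.2313]
orientation: [-3.106, 0.468, -0.0]
wrist_force: [0.7, -0.2, -0.5]
width: 0.996
finger_force: 0.0
```

arm_command --targets '[{"delta_pos": [0.45,-0.95,0],"delta_rot": [0,0,0]},{"delta_pos": [0.45,-0.95,0],"delta_rot": [0,0,0]},{"delta_pos": [0.45,-0.95,0],"delta_rot": [0,0,0]},{"delta_pos": [0.45,-0.95,0],"delta_rot": [0,0,0]},{"delta_pos": [0.45,-0.95,0],"delta_rot": [0,0,0]}]'

```text
time_s: 1.18
ee_pos: [0.3632, 0.2187, 0.2317]
orientation: [-3.106, 0.468, -0.001]
wrist_force: [1.3, 0.7, 0.2]
width: 1.003
finger_force: 0.0
```

arm_command --targets '[{"delta_pos": [0.45,-0.95,0],"delta_rot": [0,0,0]},{"delta_pos": [0.45,-0.95,0],"delta_rot": [0,0,0]},{"delta_pos": [0.45,-0.95,0],"delta_rot": [0,0,0]},{"delta_pos": [0.45,-0.95,0],"delta_rot": [0,0,0]},{"delta_pos": [0.45,-0.95,0],"delta_rot": [0,0,0]}]'

```text
time_s: 1.6
ee_pos: [0.4526, 0.0303, 0.2318]
orientation: [-3.106, 0.469, -0.002]
wrist_force: [1.3, 0.8, 0.5]
width: 0.998
finger_force: 0.0
```

arm_command --targets '[{"delta_pos": [0.077,-0.16,0],"delta_rot": [0,0,0]},{"delta_pos": [0.077,-0.16,-0.2],"delta_rot": [0,0,0]},{"delta_pos": [0.077,-0.16,-0.4],"delta_rot": [0,0,0]},{"delta_pos": [0.077,-0.16,-0.5],"delta_rot": [0,0,0]},{"delta_pos": [0.077,-0.16,-0.5],"delta_rot": [0,0,0]}]'

```text
time_s: 2.02
ee_pos: [0.464, -0.0011, 0.127]
orientation: [3.102, -0.472, -0.015]
wrist_force: [0.1, -0.5, 0.5]
width: 1.001
finger_force: 0.0
```

```bash
python3 - <<'E'
from h import *
print(readout.observe()["ee_pos"])
a=viewer.grab_frame("scene");b=viewer.grab_frame("top")
u,v=proj("scene",[.468,-.002,.04]).astype(int);a=a[v-60:v+60,u-70:u+70]
u,v=proj("top",[.468,-.002,.04]).astype(int);b=b[v-60:v+60,u-70:u+70]
cv2.imwrite("pics/a1.png",cv2.resize(np.hstack([a,b]),(800,343),interpolation=cv2.INTER_CUBIC))
E
```

```text
[ 0.46404212 -0.00113193  0.12699646]
```

View pics/a1.png

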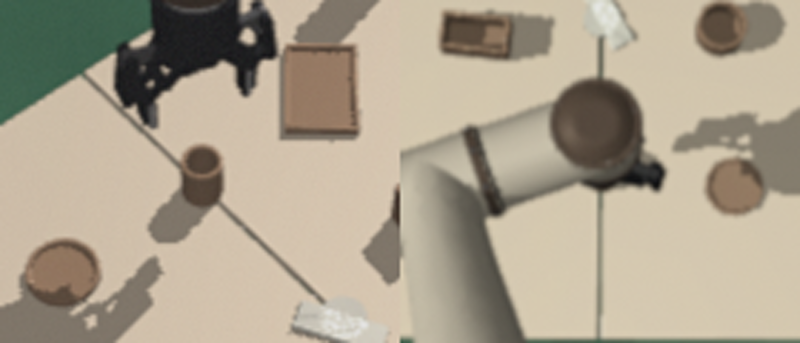

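The gripper hangs above the small pot (crop 202,175 left half), with the fingers on either side of it. Descending.

arm_command --targets '[{"delta_pos": [0,0,-0.15],"delta_rot": [0,0,0]},{"delta_pos": [0,0,-0.3],"delta_rot": [0,0,0]},{"delta_pos": [0,0,-0.42],"delta_rot": [0,0,0]},{"delta_pos": [0,0,-0.52],"delta_rot": [0,0,0]},{"delta_pos": [0,0,-0.52],"delta_rot": [0,0,0]}]'

```text
time_s: 2.53
ee_pos: [0.4671, 0.0005, 0.0262]
orientation: [3.105, -0.468, -0.004]
wrist_force: [-0.6, -0.2, -0.4]
width: 1.001
finger_force: 0.0
```

arm_command --targets '[{"delta_pos": [0,0,0],"delta_rot": [0,0,0]},{"delta_pos": [0,0,0],"delta_rot": [0,0,0]},{"delta_pos": [0,0,0],"delta_rot": [0,0,0]}]'

```text
time_s: 2.78
ee_pos: [0.4693, 0.001, 0.0294]
orientation: [-3.104, 0.468, -0.007]
wrist_force: [-0.2, -0.4, 0.3]
width: 1.0
finger_force: 0.0
```

arm_command --targets '[{"delta_pos": [-0.005,-0.015,-0.02],"delta_rot": [0,0,0]},{"delta_pos": [-0.005,-0.015,-0.02],"delta_rot": [0,0,0]},{"delta_pos": [-0.005,-0.015,-0.02],"delta_rot": [0,0,0]}]'

```text
time_s: 3.03
ee_pos: [0.4665, -0.0029, 0.0237]
orientation: [-3.106, 0.47, -0.001]
wrist_force: [0.2, 0.0, -0.4]
width: 1.001
finger_force: 0.0
```

arm_command --targets '[{"delta_pos": [0,0,0],"delta_rot": [0,0,0]},{"delta_pos": [0,0,0],"delta_rot": [0,0,0]},{"delta_pos": [0,0,0],"delta_rot": [0,0,0]},{"delta_pos": [0,0,0],"delta_rot": [0,0,0]},{"delta_pos": [0,0,0],"delta_rot": [0,0,0]}]' --jaw -1 --newtons 30

```text
time_s: 3.45
ee_pos: [0.4666, -0.0027, 0.0235]
orientation: [3.106, -0.469, 0.0]
wrist_force: [-0.8, -0.8, 3.1]
width: 0.492
finger_force: 30.4
```

arm_command --targets '[{"delta_pos": [0,0,0],"delta_rot": [0,0,0]},{"delta_pos": [0,0,0],"delta_rot": [0,0,0]},{"delta_pos": [0,0,0],"delta_rot": [0,0,0]},{"delta_pos": [0,0,0],"delta_rot": [0,0,0]},{"delta_pos": [0,0,0],"delta_rot": [0,0,0]}]'

```text
time_s: 3.87
ee_pos: [0.4666, -0.0027, 0.0235]
orientation: [-3.106, 0.469, -0.0]
wrist_force: [-0.6, -1.0, 5.5]
width: 0.494
finger_force: 30.5
```

arm_command --targets '[{"delta_pos": [0,0,0.03],"delta_rot": [0,0,0]},{"delta_pos": [0,0,0.09],"delta_rot": [0,0,0]},{"delta_pos": [0,0,0.16],"delta_rot": [0,0,0]},{"delta_pos": [0,0,0.23],"delta_rot": [0,0,0]},{"delta_pos": [0,0,0.28],"delta_rot": [0,0,0]}]'

```text
time_s: 4.28
ee_pos: [0.4665, -0.0027, 0.0801]
orientation: [-3.106, 0.469, -0.001]
wrist_force: [0.2, 0.7, -1.2]
width: 0.494
finger_force: 30.6
```

arm_command --targets '[{"delta_pos": [-0.012,-0.15,0],"delta_rot": [0,0,0]},{"delta_pos": [-0.03,-0.3,0],"delta_rot": [0,0,0]},{"delta_pos": [-0.04,-0.48,0],"delta_rot": [0,0,0]},{"delta_pos": [-0.05,-0.64,0],"delta_rot": [0,0,0]},{"delta_pos": [-0.062,-0.75,0],"delta_rot": [0,0,0]}]'

```text
time_s: 4.7
ee_pos: [0.4534, -0.1547, 0.0791]
orientation: [-3.106, 0.471, 0.001]
wrist_force: [0.9, 0.1, -1.4]
width: 0.489
finger_force: 30.8
```

arm_command --targets '[{"delta_pos": [0,-0.05,0],"delta_rot": [0,0,0]},{"delta_pos": [0,-0.06,0],"delta_rot": [0,0,0]},{"delta_pos": [0,-0.06,0],"delta_rot": [0,0,0]},{"delta_pos": [0,-0.06,0],"delta_rot": [0,0,0]},{"delta_pos": [0,-0.06,0],"delta_rot": [0,0,0]}]'

```text
time_s: 5.12
ee_pos: [0.4542, -0.1637, 0.0793]
orientation: [-3.107, 0.467, 0.0]
wrist_force: [0.2, 0.6, -0.9]
width: 0.491
finger_force: 30.8
```

```bash
python3 - <<'E'
from h import *
print(readout.observe()["ee_pos"])
a=viewer.grab_frame("scene");b=viewer.grab_frame("top")
P=[.4555,-.165,.06]
u,v=proj("scene",P).astype(int);a=a[v-60:v+60,u-70:u+70]
u,v=proj("top",P).astype(int);b=b[v-60:v+60,u-70:u+70]
cv2.imwrite("pics/a2.png",cv2.resize(np.hstack([a,b]),(800,343),interpolation=cv2.INTER_CUBIC))
E
```

```text
[ 0.45424029 -0.16374186  0.07930196]
```

View pics/a2.png

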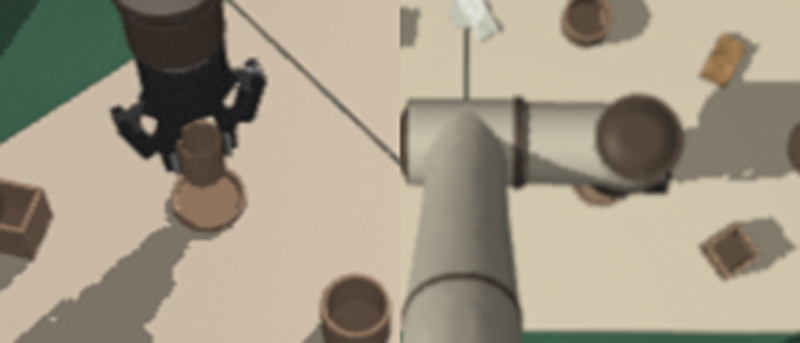

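The pot is held upright above its saucer (crop 205,150 over 208,200). Lowering it slowly.

arm_command --targets '[{"delta_pos": [0,-0.006,-0.07],"delta_rot": [0,0,0]},{"delta_pos": [0,-0.006,-0.14],"delta_rot": [0,0,0]},{"delta_pos": [0,-0.006,-0.19],"delta_rot": [0,0,0]},{"delta_pos": [0,-0.006,-0.215],"delta_rot": [0,0,0]},{"delta_pos": [0,-0.006,-0.225],"delta_rot": [0,0,0]}]'

```text
time_s: 5.63
ee_pos: [0.4538, -0.1654, 0.0336]
orientation: [3.106, -0.468, -0.003]
wrist_force: [0.0, -0.7, -0.5]
width: 0.49
finger_force: 30.8
```

arm_command --targets '[{"delta_pos": [0,0,-0.006],"delta_rot": [0,0,0]},{"delta_pos": [0,0,-0.012],"delta_rot": [0,0,0]},{"delta_pos": [0,0,-0.018],"delta_rot": [0,0,0]},{"delta_pos": [0,0,-0.023],"delta_rot": [0,0,0]},{"delta_pos": [0,0,-0.025],"delta_rot": [0,0,0]}]'

```text
time_s: 6.05
ee_pos: [0.4543, -0.1659, 0.0295]
orientation: [-3.106, 0.469, -0.001]
wrist_force: [0.1, -0.2, -2.1]
width: 0.49
finger_force: 30.8
```

arm_command --targets '[{"delta_pos": [0,0,0],"delta_rot": [0,0,0]},{"delta_pos": [0,0,0],"delta_rot": [0,0,0]},{"delta_pos": [0,0,0],"delta_rot": [0,0,0]}]'

```text
time_s: 6.3
ee_pos: [0.4542, -0.166, 0.0294]
orientation: [-3.106, 0.469, -0.0]
wrist_force: [-0.4, 0.7, -0.8]
width: 0.49
finger_force: 30.8
```

arm_command --targets '[{"delta_pos": [0,0,-0.002],"delta_rot": [0,0,0]},{"delta_pos": [0,0,-0.004],"delta_rot": [0,0,0]},{"delta_pos": [0,0,-0.004],"delta_rot": [0,0,0]},{"delta_pos": [0,0,-0.004],"delta_rot": [0,0,0]}]'

```text
time_s: 6.63
ee_pos: [0.4541, -0.1659, 0.0286]
orientation: [3.106, -0.469, 0.0]
wrist_force: [-0.3, -0.6, -0.0]
width: 0.49
finger_force: 30.8
```

arm_command --targets '[{"delta_pos": [0,0,-0.001],"delta_rot": [0,0,0]},{"delta_pos": [0,0,-0.001],"delta_rot": [0,0,0]},{"delta_pos": [0,0,-0.001],"delta_rot": [0,0,0]},{"delta_pos": [0,0,-0.001],"delta_rot": [0,0,0]},{"delta_pos": [0,0,-0.001],"delta_rot": [0,0,0]}]' --jaw 1

```text
time_s: 7.05
ee_pos: [0.4542, -0.1659, 0.0283]
orientation: [-3.106, 0.469, -0.0]
wrist_force: [-0.1, 0.3, -0.5]
width: 1.0
finger_force: 0.0
```

arm_command --targets '[{"delta_pos": [0,0,0.05],"delta_rot": [0,0,0]},{"delta_pos": [0,0,0.2],"delta_rot": [0,0,0]},{"delta_pos": [0,0,0.4],"delta_rot": [0,0,0]},{"delta_pos": [0,0,0.5],"delta_rot": [0,0,0]},{"delta_pos": [0,0,0.5],"delta_rot": [0,0,0]}]'

```text
time_s: 7.47
ee_pos: [0.4575, -0.1664, 0.1333]
orientation: [-3.106, 0.467, -0.017]
wrist_force: [-0.7, -0.4, -0.3]
width: 1.001
finger_force: 0.0
```

arm_command --targets '[{"delta_pos": [0.2,0.01,0],"delta_rot": [0,0,0]},{"delta_pos": [0.4,0.03,0],"delta_rot": [0,0,0]},{"delta_pos": [0.6,0.05,0],"delta_rot": [0,0,0]},{"delta_pos": [0.8,0.07,0],"delta_rot": [0,0,0]},{"delta_pos": [0.95,0.09,0],"delta_rot": [0,0,0]}]'

```text
time_s: 7.88
ee_pos: [0.6465, -0.1477, 0.1272]
orientation: [3.106, -0.469, -0.0]
wrist_force: [-0.3, -1.0, 0.4]
width: 1.003
finger_force: 0.0
```

arm_command --targets '[{"delta_pos": [0.028,0,0],"delta_rot": [0,0,0]},{"delta_pos": [0.028,0,0],"delta_rot": [0,0,0]},{"delta_pos": [0.028,0,0],"delta_rot": [0,0,0]}]'

```text
time_s: 8.13
ee_pos: [0.6485, -0.1478, 0.1268]
orientation: [-3.106, 0.47, 0.005]
wrist_force: [-0.1, -0.7, -0.7]
width: 1.001
finger_force: 0.0
```

```bash
python3 - <<'E'
from h import *
print(readout.observe()["ee_pos"])
for n,P in(("scene",[.456,-.165,.03]),("scene",[.65,-.148,.05])):
    q=proj(n,P)
    for b in blobs(n):
        if np.hypot(*(b[0]-q))<20: print(np.round(ray(n,b[0],.037)*1e3,1),np.round(b[1].min(0)),np.round(b[1].max(0)))
a=viewer.grab_frame("scene")
u,v=proj("scene",[.55,-.155,.05]).astype(int);a=a[v-75:v+75,u-100:u+100]
cv2.imwrite("pics/a3.png",cv2.resize(a,(800,600),interpolation=cv2.INTER_CUBIC))
E
```

```text
[ 0.64848441 -0.14782932  0.12684391]
[ 463.3 -168.6] [190. 206.] [216. 233.]
[ 649.7 -147.1] [243. 249.] [267. 279.]
```

View pics/a3.png

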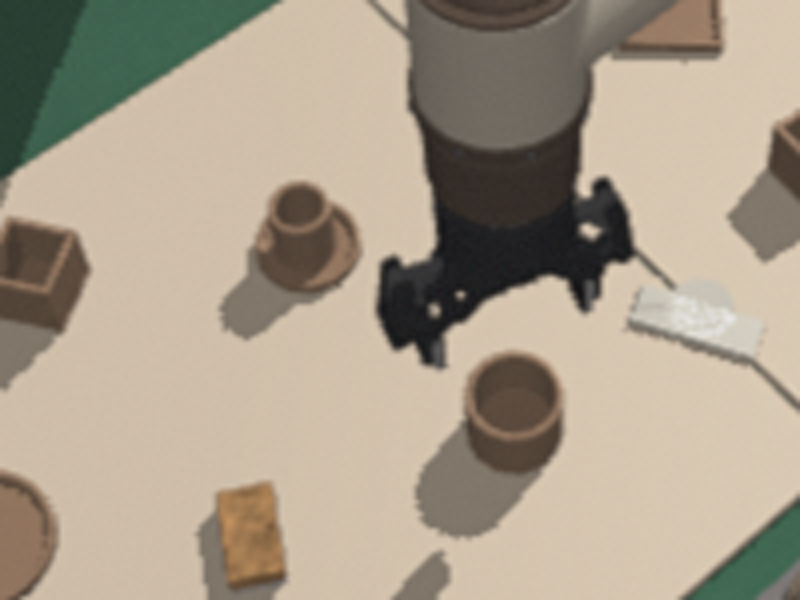

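The small pot stands in its saucer (300,235). The gripper is in line with the large pot at (513,410). Descending, gripping and lifting it.

arm_command --targets '[{"delta_pos": [0.006,0,-0.12],"delta_rot": [0,0,0]},{"delta_pos": [0.006,0,-0.26],"delta_rot": [0,0,0]},{"delta_pos": [0.006,0,-0.4],"delta_rot": [0,0,0]},{"delta_pos": [0.006,0,-0.49],"delta_rot": [0,0,0]},{"delta_pos": [0.006,0,-0.51],"delta_rot": [0,0,0]}]'

```text
time_s: 8.7
ee_pos: [0.6473, -0.148, 0.0229]
orientation: [3.106, -0.471, -0.011]
wrist_force: [-0.9, 0.1, -1.3]
width: 1.001
finger_force: 0.0
```

arm_command --targets '[{"delta_pos": [0,0,0],"delta_rot": [0,0,0]},{"delta_pos": [0,0,0],"delta_rot": [0,0,0]},{"delta_pos": [0,0,0],"delta_rot": [0,0,0]}]'

```text
time_s: 8.95
ee_pos: [0.6521, -0.1481, 0.0286]
orientation: [-3.106, 0.469, -0.006]
wrist_force: [-0.2, 0.4, -0.3]
width: 1.002
finger_force: 0.0
```

arm_command --targets '[{"delta_pos": [0,0,0],"delta_rot": [0,0,0]},{"delta_pos": [0,0,0],"delta_rot": [0,0,0]},{"delta_pos": [0,0,0],"delta_rot": [0,0,0]},{"delta_pos": [0,0,0],"delta_rot": [0,0,0]},{"delta_pos": [0,0,0],"delta_rot": [0,0,0]}]' --jaw -1

```text
time_s: 9.37
ee_pos: [0.6517, -0.148, 0.0282]
orientation: [3.106, -0.468, 0.004]
wrist_force: [-1.9, 0.2, 5.7]
width: 0.73
finger_force: 33.2
```

arm_command --targets '[{"delta_pos": [0,0,0],"delta_rot": [0,0,0]},{"delta_pos": [0,0,0],"delta_rot": [0,0,0]},{"delta_pos": [0,0,0],"delta_rot": [0,0,0]}]'

```text
time_s: 9.62
ee_pos: [0.6517, -0.148, 0.0282]
orientation: [3.106, -0.468, 0.004]
wrist_force: [-1.8, 0.0, 6.5]
width: 0.731
finger_force: 33.2
```

arm_command --targets '[{"delta_pos": [0,0,0.03],"delta_rot": [0,0,0]},{"delta_pos": [0,0,0.09],"delta_rot": [0,0,0]},{"delta_pos": [0,0,0.16],"delta_rot": [0,0,0]},{"delta_pos": [0,0,0.23],"delta_rot": [0,0,0]},{"delta_pos": [0,0,0.28],"delta_rot": [0,0,0]}]'

```text
time_s: 10.03
ee_pos: [0.6514, -0.148, 0.0841]
orientation: [-3.106, 0.469, -0.003]
wrist_force: [0.7, -0.9, -1.4]
width: 0.726
finger_force: 33.3
```

arm_command --targets '[{"delta_pos": [-0.06,-0.1,0],"delta_rot": [0,0,0]},{"delta_pos": [-0.13,-0.25,0],"delta_rot": [0,0,0]},{"delta_pos": [-0.21,-0.41,0],"delta_rot": [0,0,0]},{"delta_pos": [-0.3,-0.58,0],"delta_rot": [0,0,0]},{"delta_pos": [-0.39,-0.74,0],"delta_rot": [0,0,0]}]'

```text
time_s: 10.45
ee_pos: [0.5721, -0.297, 0.0827]
orientation: [-3.106, 0.468, -0.0]
wrist_force: [0.8, -0.4, -1.7]
width: 0.727
finger_force: 33.3
```

arm_command --targets '[{"delta_pos": [-0.09,-0.17,0],"delta_rot": [0,0,0]},{"delta_pos": [-0.18,-0.34,0],"delta_rot": [0,0,0]},{"delta_pos": [-0.27,-0.51,0],"delta_rot": [0,0,0]},{"delta_pos": [-0.35,-0.66,0],"delta_rot": [0,0,0]},{"delta_pos": [-0.392,-0.741,0],"delta_rot": [0,0,0]}]'

```text
time_s: 10.87
ee_pos: [0.4921, -0.4471, 0.0826]
orientation: [3.105, -0.474, -0.001]
wrist_force: [-0.2, -0.1, -2.6]
width: 0.727
finger_force: 33.3
```

arm_command --targets '[{"delta_pos": [0,0,0],"delta_rot": [0,0,0]},{"delta_pos": [0,0,0],"delta_rot": [0,0,0]},{"delta_pos": [0,0,0],"delta_rot": [0,0,0]}]'

```text
time_s: 11.12
ee_pos: [0.4946, -0.4437, 0.0824]
orientation: [-3.106, 0.469, 0.0]
wrist_force: [0.0, -0.1, -2.1]
width: 0.725
finger_force: 33.4
```

```bash
python3 - <<'E'
from h import *
print(readout.observe()["ee_pos"])
B=blobs("scene")
for P in([.456,-.165,.017],[.4935,-.444,.05]):
    q=proj("scene",P)
    for b in B:
        if np.hypot(*(b[0]-q))<25: print(P,rect("scene",b[1],.022))
f=viewer.grab_frame("scene")
u,v=proj("scene",[.4935,-.444,.05]).astype(int);a=f[v-60:v+60,u-60:u+60]
u,v=proj("scene",[.456,-.165,.03]).astype(int);b=f[v-60:v+60,u-40:u+40]
cv2.imwrite("pics/a4.png",cv2.resize(np.hstack([a,b]),(800,480),interpolation=cv2.INTER_CUBIC))
E
```

```text
[ 0.49459293 -0.44369397  0.08237613]
[0.456, -0.165, 0.017] (array([ 456.1, -161.5]), array([70.7, 83.8]), 32.9)
[0.4935, -0.444, 0.05] (array([ 485.1, -440.4]), array([ 90.4, 117. ]), 73.9)
```

View pics/a4.png

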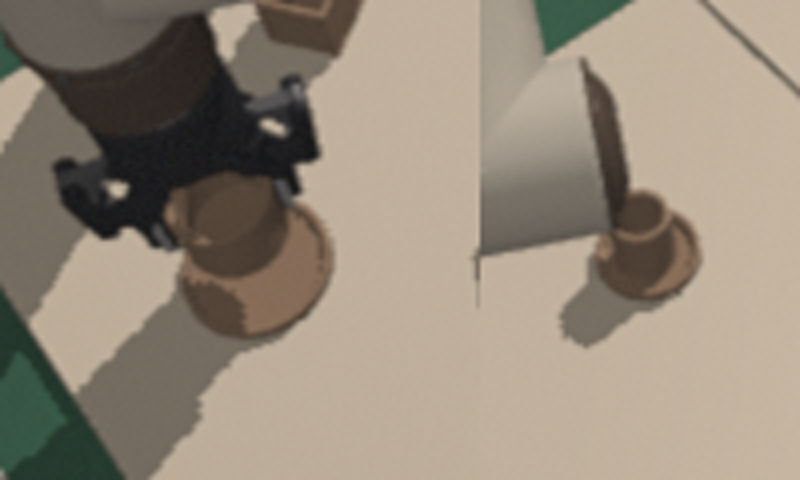

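The large pot is held upright over its saucer (245,240). The elbow hides nothing that matters. Lowering.

arm_command --targets '[{"delta_pos": [0.002,-0.003,-0.07],"delta_rot": [0,0,0]},{"delta_pos": [0.002,-0.003,-0.14],"delta_rot": [0,0,0]},{"delta_pos": [0.002,-0.003,-0.19],"delta_rot": [0,0,0]},{"delta_pos": [0.002,-0.003,-0.215],"delta_rot": [0,0,0]},{"delta_pos": [0.002,-0.003,-0.22],"delta_rot": [0,0,0]}]'

```text
time_s: 11.63
ee_pos: [0.4947, -0.4437, 0.037]
orientation: [-3.106, 0.467, 0.004]
wrist_force: [-0.7, -0.1, -2.1]
width: 0.727
finger_force: 33.4
```

arm_command --targets '[{"delta_pos": [0,0,-0.005],"delta_rot": [0,0,0]},{"delta_pos": [0,0,-0.01],"delta_rot": [0,0,0]},{"delta_pos": [0,0,-0.015],"delta_rot": [0,0,0]},{"delta_pos": [0,0,-0.02],"delta_rot": [0,0,0]},{"delta_pos": [0,0,-0.02],"delta_rot": [0,0,0]}]'

```text
time_s: 12.05
ee_pos: [0.4949, -0.4448, 0.0345]
orientation: [3.106, -0.469, 0.001]
wrist_force: [-0.6, -0.1, -2.3]
width: 0.731
finger_force: 33.4
```

arm_command --targets '[{"delta_pos": [0,0,0],"delta_rot": [0,0,0]},{"delta_pos": [0,0,0],"delta_rot": [0,0,0]},{"delta_pos": [0,0,0],"delta_rot": [0,0,0]}]'

```text
time_s: 12.3
ee_pos: [0.4949, -0.4448, 0.0345]
orientation: [3.106, -0.469, 0.0]
wrist_force: [0.4, -0.9, -1.4]
width: 0.725
finger_force: 33.4
```

arm_command --targets '[{"delta_pos": [0,0,-0.002],"delta_rot": [0,0,0]},{"delta_pos": [0,0,-0.004],"delta_rot": [0,0,0]},{"delta_pos": [0,0,-0.006],"delta_rot": [0,0,0]},{"delta_pos": [0,0,-0.006],"delta_rot": [0,0,0]}]'

```text
time_s: 12.63
ee_pos: [0.4949, -0.4447, 0.0333]
orientation: [3.106, -0.469, -0.0]
wrist_force: [-0.5, -0.5, 0.0]
width: 0.729
finger_force: 33.4
```

arm_command --targets '[{"delta_pos": [0,0,-0.001],"delta_rot": [0,0,0]},{"delta_pos": [0,0,-0.001],"delta_rot": [0,0,0]},{"delta_pos": [0,0,-0.001],"delta_rot": [0,0,0]},{"delta_pos": [0,0,-0.001],"delta_rot": [0,0,0]},{"delta_pos": [0,0,-0.001],"delta_rot": [0,0,0]}]' --jaw 1

```text
time_s: 13.05
ee_pos: [0.495, -0.4448, 0.0331]
orientation: [3.106, -0.469, 0.0]
wrist_force: [0.4, 0.3, 0.5]
width: 1.002
finger_force: 0.0
```

arm_command --targets '[{"delta_pos": [0,0,0.05],"delta_rot": [0,0,0]},{"delta_pos": [0,0,0.2],"delta_rot": [0,0,0]},{"delta_pos": [0,0,0.4],"delta_rot": [0,0,0]},{"delta_pos": [0,0,0.5],"delta_rot": [0,0,0]},{"delta_pos": [0,0,0.5],"delta_rot": [0,0,0]}]'

```text
time_s: 13.47
ee_pos: [0.4979, -0.4471, 0.1407]
orientation: [3.1, -0.466, 0.018]
wrist_force: [0.9, 0.8, -0.1]
width: 0.996
finger_force: 0.0
```

arm_command --targets '[{"delta_pos": [-0.13,0.12,0],"delta_rot": [0,0,-0.018]},{"delta_pos": [-0.26,0.25,0],"delta_rot": [0,0,-0.036]},{"delta_pos": [-0.39,0.37,0],"delta_rot": [0,0,-0.054]},{"delta_pos": [-0.52,0.5,0],"delta_rot": [0,0,-0.072]},{"delta_pos": [-0.645,0.62,0],"delta_rot": [0,0,-0.09]}]'

```text
time_s: 13.88
ee_pos: [0.3642, -0.3195, 0.133]
orientation: [-2.848, 1.325, 0.0]
wrist_force: [1.1, 1.0, 0.2]
width: 1.0
finger_force: 0.0
```

arm_command --targets '[{"delta_pos": [0,0,0],"delta_rot": [0,0,-0.0165]},{"delta_pos": [0,0,0],"delta_rot": [0,0,-0.0165]},{"delta_pos": [0,0,0],"delta_rot": [0,0,-0.0165]},{"delta_pos": [0,0,0],"delta_rot": [0,0,-0.0165]}]'

```text
time_s: 14.22
ee_pos: [0.3671, -0.3214, 0.1334]
orientation: [2.782, -1.46, 0.003]
wrist_force: [0.5, -0.4, 0.4]
width: 1.0
finger_force: 0.0
```

```bash
python3 - <<'E'
from h import *
from scipy.spatial.transform import Rotation as R
o=readout.observe();m=R.from_rotvec(o["orientation"]).as_matrix();print(o["ee_pos"],np.degrees(np.arctan2(m[1,1],m[0,1])))
f=viewer.grab_frame("scene")
u,v=proj("scene",[.4935,-.444,.05]).astype(int);a=f[v-60:v+60,u-60:u+60]
u,v=proj("scene",[.366,-.32,.05]).astype(int);b=f[v-60:v+60,u-60:u+60]
cv2.imwrite("pics/a5.png",cv2.resize(np.hstack([a,b]),(800,400),interpolation=cv2.INTER_CUBIC))
E
```

```text
[ 0.36706903 -0.32141976  0.13342742] -145.38961949694223
```

View pics/a5.png

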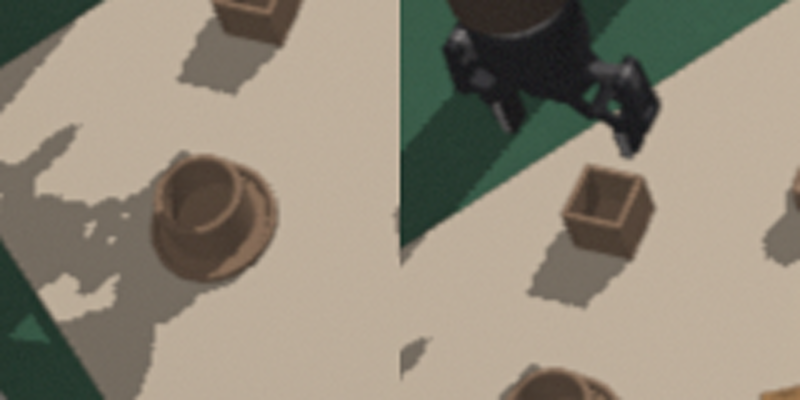

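The large pot stands in its saucer (205,210). The gripper is lined up over the square pot. Descending and gripping.

arm_command --targets '[{"delta_pos": [-0.003,0.003,-0.14],"delta_rot": [0,0,0]},{"delta_pos": [-0.003,0.003,-0.3],"delta_rot": [0,0,0]},{"delta_pos": [-0.003,0.003,-0.43],"delta_rot": [0,0,0]},{"delta_pos": [-0.003,0.003,-0.53],"delta_rot": [0,0,0]},{"delta_pos": [-0.003,0.003,-0.55],"delta_rot": [0,0,0]}]'

```text
time_s: 14.68
ee_pos: [0.3636, -0.3196, 0.0193]
orientation: [2.78, -1.463, -0.011]
wrist_force: [-0.7, -1.1, 0.6]
width: 1.001
finger_force: 0.0
```

arm_command --targets '[{"delta_pos": [0,0,0],"delta_rot": [0,0,0]},{"delta_pos": [0,0,0],"delta_rot": [0,0,0]},{"delta_pos": [0,0,0],"delta_rot": [0,0,0]}]'

```text
time_s: 14.93
ee_pos: [0.3666, -0.3208, 0.0241]
orientation: [-2.78, 1.462, -0.004]
wrist_force: [1.5, -0.2, 0.7]
width: 1.0
finger_force: 0.0
```

arm_command --targets '[{"delta_pos": [0,0,0],"delta_rot": [0,0,0]},{"delta_pos": [0,0,0],"delta_rot": [0,0,0]},{"delta_pos": [0,0,0],"delta_rot": [0,0,0]},{"delta_pos": [0,0,0],"delta_rot": [0,0,0]},{"delta_pos": [0,0,0],"delta_rot": [0,0,0]}]' --jaw -1

```text
time_s: 15.35
ee_pos: [0.366, -0.3204, 0.0239]
orientation: [2.78, -1.463, 0.003]
wrist_force: [-0.9, 0.4, 6.7]
width: 0.581
finger_force: 32.8
```

arm_command --targets '[{"delta_pos": [0,0,0],"delta_rot": [0,0,0]},{"delta_pos": [0,0,0],"delta_rot": [0,0,0]},{"delta_pos": [0,0,0],"delta_rot": [0,0,0]}]'

```text
time_s: 15.6
ee_pos: [0.366, -0.3204, 0.0239]
orientation: [2.78, -1.463, 0.003]
wrist_force: [-0.3, 0.7, 6.3]
width: 0.58
finger_force: 32.8
```

arm_command --targets '[{"delta_pos": [0,0,0.04],"delta_rot": [0,0,0]},{"delta_pos": [0,0,0.15],"delta_rot": [0,0,0]},{"delta_pos": [0,0,0.3],"delta_rot": [0,0,0]},{"delta_pos": [0,0,0.44],"delta_rot": [0,0,0]},{"delta_pos": [0,0,0.54],"delta_rot": [0,0,0]}]'

```text
time_s: 16.02
ee_pos: [0.3655, -0.3203, 0.1333]
orientation: [2.78, -1.463, 0.003]
wrist_force: [0.4, 0.3, -1.8]
width: 0.586
finger_force: 31.8
```

arm_command --targets '[{"delta_pos": [0.03,0.1,0],"delta_rot": [0,0,0]},{"delta_pos": [0.09,0.26,0],"delta_rot": [0,0,0]},{"delta_pos": [0.16,0.44,0],"delta_rot": [0,0,0]},{"delta_pos": [0.22,0.62,0],"delta_rot": [0,0,0]},{"delta_pos": [0.29,0.8,0],"delta_rot": [0,0,0]}]'

```text
time_s: 16.43
ee_pos: [0.4225, -0.1586, 0.131]
orientation: [-2.779, 1.465, 0.001]
wrist_force: [0.5, -0.0, -2.0]
width: 0.581
finger_force: 31.9
```

arm_command --targets '[{"delta_pos": [0.06,0.16,0],"delta_rot": [0,0,0.006]},{"delta_pos": [0.12,0.32,0],"delta_rot": [0,0,0.012]},{"delta_pos": [0.18,0.48,0],"delta_rot": [0,0,0.018]},{"delta_pos": [0.23,0.64,0],"delta_rot": [0,0,0.024]},{"delta_pos": [0.29,0.8,0],"delta_rot": [0,0,0.03]}]'

```text
time_s: 16.85
ee_pos: [0.4806, 0.0015, 0.1309]
orientation: [2.906, -1.192, -0.002]
wrist_force: [-0.7, -0.7, -2.1]
width: 0.582
finger_force: 32.0
```

arm_command --targets '[{"delta_pos": [0.06,0.16,0],"delta_rot": [0,0,0.006]},{"delta_pos": [0.12,0.32,0],"delta_rot": [0,0,0.012]},{"delta_pos": [0.18,0.48,0],"delta_rot": [0,0,0.018]},{"delta_pos": [0.23,0.64,0],"delta_rot": [0,0,0.024]},{"delta_pos": [0.29,0.8,0],"delta_rot": [0,0,0.027]}]'

```text
time_s: 17.27
ee_pos: [0.5386, 0.1612, 0.1308]
orientation: [2.996, -0.942, -0.002]
wrist_force: [0.8, -0.5, -0.9]
width: 0.581
finger_force: 31.9
```

arm_command --targets '[{"delta_pos": [0.06,0.17,0],"delta_rot": [0,0,0]},{"delta_pos": [0.12,0.34,0],"delta_rot": [0,0,0]},{"delta_pos": [0.18,0.51,0],"delta_rot": [0,0,0]},{"delta_pos": [0.24,0.68,0],"delta_rot": [0,0,0]},{"delta_pos": [0.29,0.79,0],"delta_rot": [0,0,0]}]'

```text
time_s: 17.68
ee_pos: [0.5973, 0.3207, 0.1304]
orientation: [2.997, -0.942, -0.001]
wrist_force: [0.2, -0.1, -1.3]
width: 0.582
finger_force: 31.9
```

arm_command --targets '[{"delta_pos": [0,0,0],"delta_rot": [0,0,0]},{"delta_pos": [0,0,0],"delta_rot": [0,0,0]},{"delta_pos": [0,0,0],"delta_rot": [0,0,0]}]'

```text
time_s: 17.93
ee_pos: [0.5964, 0.317, 0.1302]
orientation: [2.994, -0.944, -0.003]
wrist_force: [0.6, -0.2, -2.2]
width: 0.588
finger_force: 32.1
```

```bash
python3 - <<'E'
from h import *
from scipy.spatial.transform import Rotation as R
o=readout.observe();m=R.from_rotvec(o["orientation"]).as_matrix();print(o["ee_pos"],np.degrees(np.arctan2(m[1,1],m[0,1])))
f=viewer.grab_frame("scene")
u,v=proj("scene",[.599,.3225,.08]).astype(int);a=f[v-60:v+60,u-70:u+70]
g=viewer.grab_frame("top");u,v=proj("top",[.599,.3225,.08]).astype(int);b=g[v-60:v+60,u-70:u+70]
cv2.imwrite("pics/a6.png",cv2.resize(np.hstack([a,b]),(800,343),interpolation=cv2.INTER_CUBIC))
for n,k,P in(("scene","ss",[.4555,-.165,.017]),("top","ss",[.4555,-.165,.017]),("scene","ls",[.4935,-.444,.017]),("top","ls",[.4935,-.444,.017])):
    c=min(blobs(n),key=lambda b:np.hypot(*(b[0]-proj(n,P))));print(n,k,rect(n,c[1],.022))
E
```

```text
[0.59636278 0.31700969 0.13017345] -125.01394972933974
scene ss (array([ 454.3, -166.3]), array([80.8, 71.8]), 8.7)
top ss (array([ 454.4, -163.9]), array([66.9, 67.6]), 0.4)
scene ls (array([ 492.8, -445.6]), array([99.8, 91.8]), 28.0)
top ls (array([ 492.1, -442.7]), array([89.8, 88. ]), 88.7)
```

View pics/a6.png

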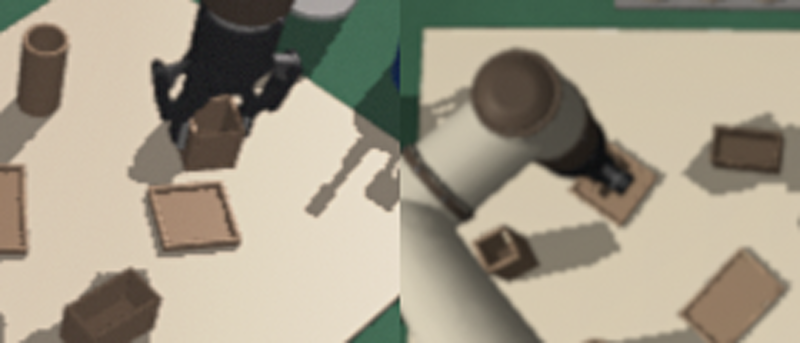

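The square pot is held level, and its sides are parallel to its saucer's (right half: saucer 617,183). Correcting 6 mm and lowering.

arm_command --targets '[{"delta_pos": [0.013,0.027,-0.1],"delta_rot": [0,0,0]},{"delta_pos": [0.013,0.027,-0.22],"delta_rot": [0,0,0]},{"delta_pos": [0.013,0.027,-0.33],"delta_rot": [0,0,0]},{"delta_pos": [0.013,0.027,-0.4],"delta_rot": [0,0,0]},{"delta_pos": [0.013,0.027,-0.44],"delta_rot": [0,0,0]}]'

```text
time_s: 18.65
ee_pos: [0.5988, 0.322, 0.0406]
orientation: [2.993, -0.945, -0.004]
wrist_force: [-0.3, -0.2, -2.2]
width: 0.58
finger_force: 32.0
```

arm_command --targets '[{"delta_pos": [0,0,0],"delta_rot": [0,0,0]},{"delta_pos": [0,0,0],"delta_rot": [0,0,0]},{"delta_pos": [0,0,0],"delta_rot": [0,0,0]}]'

```text
time_s: 18.9
ee_pos: [0.6008, 0.3238, 0.0445]
orientation: [-2.994, 0.944, -0.003]
wrist_force: [-0.4, 0.1, -1.5]
width: 0.582
finger_force: 32.0
```

arm_command --targets '[{"delta_pos": [-0.008,-0.006,-0.02],"delta_rot": [0,0,0]},{"delta_pos": [-0.008,-0.006,-0.04],"delta_rot": [0,0,0]},{"delta_pos": [-0.008,-0.006,-0.055],"delta_rot": [0,0,0]},{"delta_pos": [-0.008,-0.006,-0.062],"delta_rot": [0,0,0]},{"delta_pos": [-0.008,-0.006,-0.065],"delta_rot": [0,0,0]}]'

```text
time_s: 19.32
ee_pos: [0.5981, 0.3219, 0.0295]
orientation: [2.996, -0.944, -0.001]
wrist_force: [-0.4, 0.5, -1.5]
width: 0.582
finger_force: 32.0
```

arm_command --targets '[{"delta_pos": [0,0,-0.002],"delta_rot": [0,0,0]},{"delta_pos": [0,0,-0.004],"delta_rot": [0,0,0]},{"delta_pos": [0,0,-0.004],"delta_rot": [0,0,0]},{"delta_pos": [0,0,-0.004],"delta_rot": [0,0,0]}]'

```text
time_s: 19.65
ee_pos: [0.5984, 0.3221, 0.0292]
orientation: [-2.996, 0.945, -0.0]
wrist_force: [0.5, 0.6, -1.9]
width: 0.581
finger_force: 32.0
```

arm_command --targets '[{"delta_pos": [0,0,-0.002],"delta_rot": [0,0,0]},{"delta_pos": [0,0,-0.004],"delta_rot": [0,0,0]},{"delta_pos": [0,0,-0.004],"delta_rot": [0,0,0]},{"delta_pos": [0,0,-0.004],"delta_rot": [0,0,0]}]'

```text
time_s: 19.98
ee_pos: [0.5984, 0.3222, 0.029]
orientation: [-2.996, 0.944, -0.001]
wrist_force: [-1.6, -0.1, 3.1]
width: 0.583
finger_force: 32.4
```

Contact at 3 N. Releasing and moving on to the oblong pot.

arm_command --targets '[{"delta_pos": [0,0,0],"delta_rot": [0,0,0]},{"delta_pos": [0,0,0],"delta_rot": [0,0,0]},{"delta_pos": [0,0,0],"delta_rot": [0,0,0]},{"delta_pos": [0,0,0],"delta_rot": [0,0,0]},{"delta_pos": [0,0,0],"delta_rot": [0,0,0]}]' --jaw 1

```text
time_s: 20.4
ee_pos: [0.5984, 0.3221, 0.0282]
orientation: [2.996, -0.945, -0.0]
wrist_force: [0.2, -0.7, 1.3]
width: 0.999
finger_force: 0.0
```

arm_command --targets '[{"delta_pos": [0,0,0.05],"delta_rot": [0,0,0]},{"delta_pos": [0,0,0.2],"delta_rot": [0,0,0]},{"delta_pos": [0,0,0.4],"delta_rot": [0,0,0]},{"delta_pos": [0,0,0.5],"delta_rot": [0,0,0]},{"delta_pos": [0,0,0.5],"delta_rot": [0,0,0]}]'

```text
time_s: 20.82
ee_pos: [0.6016, 0.3241, 0.1362]
orientation: [-2.987, 0.94, -0.013]
wrist_force: [-0.6, 1.2, 1.2]
width: 0.998
finger_force: 0.0
```

arm_command --targets '[{"delta_pos": [0.04,-0.16,0],"delta_rot": [0,0,-0.018]},{"delta_pos": [0.08,-0.33,0],"delta_rot": [0,0,-0.036]},{"delta_pos": [0.12,-0.5,0],"delta_rot": [0,0,-0.054]},{"delta_pos": [0.16,-0.67,0],"delta_rot": [0,0,-0.072]},{"delta_pos": [0.203,-0.835,0],"delta_rot": [0,0,-0.09]}]'

```text
time_s: 21.23
ee_pos: [0.6388, 0.1535, 0.1287]
orientation: [-2.609, 1.75, -0.0]
wrist_force: [0.2, 0.4, -0.1]
width: 1.0
finger_force: 0.0
```

arm_command --targets '[{"delta_pos": [0,0,0],"delta_rot": [0,0,-0.018]},{"delta_pos": [0,0,0],"delta_rot": [0,0,-0.036]},{"delta_pos": [0,0,0],"delta_rot": [0,0,-0.054]},{"delta_pos": [0,0,0],"delta_rot": [0,0,-0.07]},{"delta_pos": [0,0,0],"delta_rot": [0,0,-0.077]}]'

```text
time_s: 21.65
ee_pos: [0.6388, 0.1548, 0.1285]
orientation: [-2.115, 2.323, 0.0]
wrist_force: [-0.5, -0.3, -0.8]
width: 1.002
finger_force: 0.0
```

arm_command --targets '[{"delta_pos": [0,0,0],"delta_rot": [0,0,0]},{"delta_pos": [0,0,0],"delta_rot": [0,0,0]},{"delta_pos": [0,0,0],"delta_rot": [0,0,0]}]'

```text
time_s: 21.9
ee_pos: [0.6388, 0.1551, 0.1284]
orientation: [-2.121, 2.317, 0.0]
wrist_force: [-0.3, -0.0, -0.2]
width: 1.0
finger_force: 0.0
```

```bash
python3 - <<'E'
from h import *
from scipy.spatial.transform import Rotation as R
o=readout.observe();m=R.from_rotvec(o["orientation"]).as_matrix();print(o["ee_pos"],np.degrees(np.arctan2(m[1,1],m[0,1])))
f=viewer.grab_frame("scene")
u,v=proj("scene",[.62,.24,.05]).astype(int);a=f[v-75:v+75,u-80:u+80]
cv2.imwrite("pics/a7.png",cv2.resize(a,(640,600),interpolation=cv2.INTER_CUBIC))
c=min(blobs("scene"),key=lambda b:np.hypot(*(b[0]-proj("scene",[.639,.155,.037]))));print(ray("scene",c[0],.037),rect("scene",c[1],.062))
E
```

```text
[0.63883803 0.15508723 0.12842321] 174.94418320898308
[0.63906352 0.1545784 ] (array([648.7, 140.8]), array([106.7,  65.7]), 83.8)
```

View pics/a7.png

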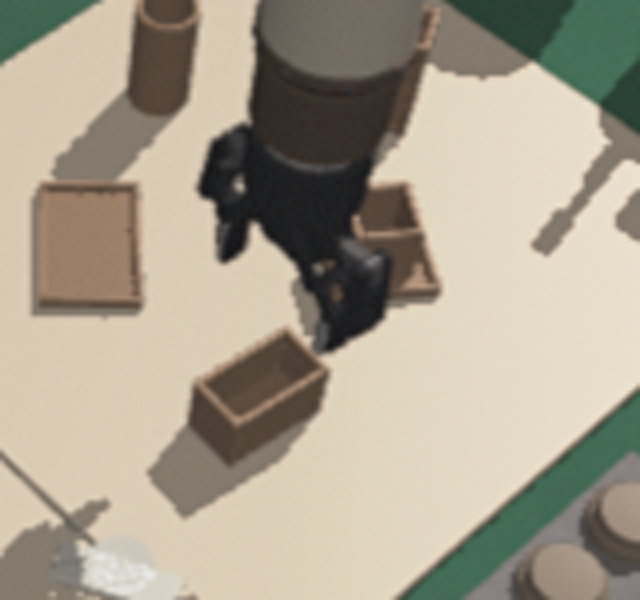

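The oblong pot is at (260,400) with the gripper above it, and the square pot sits in its saucer (395,250). Descending and gripping.

arm_command --targets '[{"delta_pos": [0,0,-0.14],"delta_rot": [0,0,0]},{"delta_pos": [0,0,-0.3],"delta_rot": [0,0,0]},{"delta_pos": [0,0,-0.42],"delta_rot": [0,0,0]},{"delta_pos": [0,0,-0.5],"delta_rot": [0,0,0]},{"delta_pos": [0,0,-0.525],"delta_rot": [0,0,0]}]'

```text
time_s: 22.42
ee_pos: [0.6368, 0.1542, 0.0198]
orientation: [2.116, -2.314, -0.003]
wrist_force: [-1.1, 0.2, -0.8]
width: 0.999
finger_force: 0.0
```

arm_command --targets '[{"delta_pos": [0,0,0],"delta_rot": [0,0,0]},{"delta_pos": [0,0,0],"delta_rot": [0,0,0]},{"delta_pos": [0,0,0],"delta_rot": [0,0,0]}]'

```text
time_s: 22.67
ee_pos: [0.6401, 0.1556, 0.025]
orientation: [-2.119, 2.316, -0.002]
wrist_force: [-0.5, 0.3, 0.5]
width: 0.998
finger_force: 0.0
```

arm_command --targets '[{"delta_pos": [0,0,0],"delta_rot": [0,0,0]},{"delta_pos": [0,0,0],"delta_rot": [0,0,0]},{"delta_pos": [0,0,0],"delta_rot": [0,0,0]},{"delta_pos": [0,0,0],"delta_rot": [0,0,0]},{"delta_pos": [0,0,0],"delta_rot": [0,0,0]}]' --jaw -1

```text
time_s: 23.08
ee_pos: [0.6395, 0.1553, 0.0243]
orientation: [-2.119, 2.317, -0.001]
wrist_force: [-0.0, 0.2, 3.5]
width: 0.535
finger_force: 32.5
```

arm_command --targets '[{"delta_pos": [0,0,0],"delta_rot": [0,0,0]},{"delta_pos": [0,0,0],"delta_rot": [0,0,0]},{"delta_pos": [0,0,0],"delta_rot": [0,0,0]}]'

```text
time_s: 23.33
ee_pos: [0.6395, 0.1553, 0.0243]
orientation: [-2.119, 2.317, -0.001]
wrist_force: [-0.2, 0.4, 5.5]
width: 0.533
finger_force: 32.7
```

arm_command --targets '[{"delta_pos": [0,0,0.04],"delta_rot": [0,0,0]},{"delta_pos": [0,0,0.12],"delta_rot": [0,0,0]},{"delta_pos": [0,0,0.22],"delta_rot": [0,0,0]},{"delta_pos": [0,0,0.32],"delta_rot": [0,0,0]},{"delta_pos": [0,0,0.38],"delta_rot": [0,0,0]}]'

```text
time_s: 23.75
ee_pos: [0.6392, 0.1551, 0.1009]
orientation: [-2.119, 2.318, -0.001]
wrist_force: [0.6, 0.4, -2.0]
width: 0.535
finger_force: 32.0
```

arm_command --targets '[{"delta_pos": [-0.13,0.01,0],"delta_rot": [0,0,0.015]},{"delta_pos": [-0.3,0.03,0],"delta_rot": [0,0,0.03]},{"delta_pos": [-0.48,0.05,0],"delta_rot": [0,0,0.045]},{"delta_pos": [-0.66,0.065,0],"delta_rot": [0,0,0.06]},{"delta_pos": [-0.83,0.08,0],"delta_rot": [0,0,0.075]}]'

```text
time_s: 24.17
ee_pos: [0.4704, 0.1704, 0.0986]
orientation: [2.605, -1.754, -0.002]
wrist_force: [-0.4, 0.3, -2.1]
width: 0.534
finger_force: 32.1
```

arm_command --targets '[{"delta_pos": [-0.08,0.003,0],"delta_rot": [0,0,0.016]},{"delta_pos": [-0.1,0.003,0],"delta_rot": [0,0,0.032]},{"delta_pos": [-0.1,0.003,0],"delta_rot": [0,0,0.048]},{"delta_pos": [-0.1,0.003,0],"delta_rot": [0,0,0.062]},{"delta_pos": [-0.1,0.003,0],"delta_rot": [0,0,0.071]}]'

```text
time_s: 24.58
ee_pos: [0.4521, 0.1714, 0.0991]
orientation: [2.929, -1.134, -0.001]
wrist_force: [-0.2, 0.0, -3.0]
width: 0.536
finger_force: 32.1
```

arm_command --targets '[{"delta_pos": [0,0,0],"delta_rot": [0,0,0]},{"delta_pos": [0,0,0],"delta_rot": [0,0,0]},{"delta_pos": [0,0,0],"delta_rot": [0,0,0]}]'

```text
time_s: 24.83
ee_pos: [0.4527, 0.1715, 0.0991]
orientation: [2.926, -1.142, -0.001]
wrist_force: [0.2, -0.1, -1.6]
width: 0.536
finger_force: 32.1
```

```bash
python3 - <<'E'
from h import *
from scipy.spatial.transform import Rotation as R
o=readout.observe();m=R.from_rotvec(o["orientation"]).as_matrix();print(o["ee_pos"],np.degrees(np.arctan2(m[1,1],m[0,1])))
f=viewer.grab_frame("scene")
u,v=proj("scene",[.52,.23,.05]).astype(int);a=f[v-75:v+75,u-80:u+80]
cv2.imwrite("pics/a8.png",cv2.resize(a,(640,600),interpolation=cv2.INTER_CUBIC))
E
```

```text
[0.45265389 0.17148075 0.0990643 ] -132.64343658140953
```

View pics/a8.png

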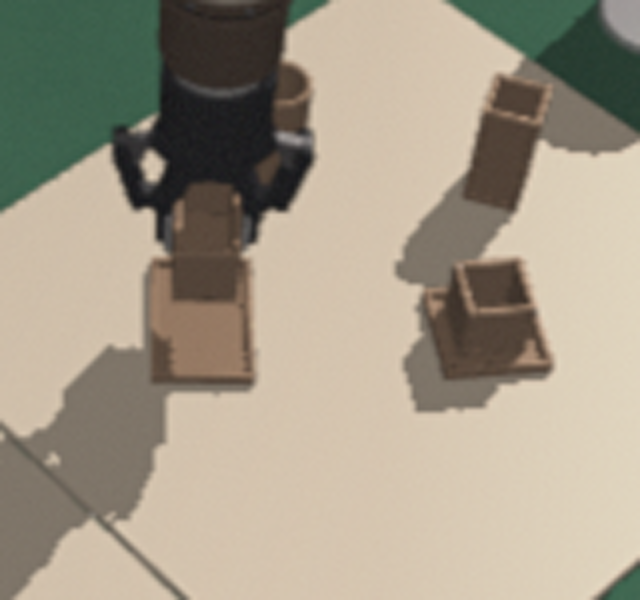

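The oblong pot is aligned over its saucer (205,250 over 200,320), and the square pot looks centred (490,310). Lowering.

arm_command --targets '[{"delta_pos": [0.003,0.002,-0.09],"delta_rot": [0,0,0]},{"delta_pos": [0.003,0.002,-0.18],"delta_rot": [0,0,0]},{"delta_pos": [0.003,0.002,-0.25],"delta_rot": [0,0,0]},{"delta_pos": [0.003,0.002,-0.29],"delta_rot": [0,0,0]},{"delta_pos": [0.003,0.002,-0.3],"delta_rot": [0,0,0]}]'

```text
time_s: 25.3
ee_pos: [0.4528, 0.1714, 0.0379]
orientation: [2.924, -1.14, -0.003]
wrist_force: [0.9, -0.7, -2.8]
width: 0.537
finger_force: 32.1
```

arm_command --targets '[{"delta_pos": [0,0,0],"delta_rot": [0,0,0]},{"delta_pos": [0,0,0],"delta_rot": [0,0,0]},{"delta_pos": [0,0,0],"delta_rot": [0,0,0]}]'

```text
time_s: 25.55
ee_pos: [0.4541, 0.1725, 0.0402]
orientation: [-2.926, 1.139, -0.002]
wrist_force: [0.7, -0.2, -1.5]
width: 0.533
finger_force: 32.1
```

arm_command --targets '[{"delta_pos": [-0.002,-0.002,-0.015],"delta_rot": [0,0,0]},{"delta_pos": [-0.002,-0.002,-0.028],"delta_rot": [0,0,0]},{"delta_pos": [-0.002,-0.002,-0.038],"delta_rot": [0,0,0]},{"delta_pos": [-0.002,-0.002,-0.043],"delta_rot": [0,0,0]},{"delta_pos": [-0.002,-0.002,-0.045],"delta_rot": [0,0,0]}]'

```text
time_s: 25.97
ee_pos: [0.453, 0.1716, 0.0301]
orientation: [2.927, -1.14, -0.0]
wrist_force: [-0.5, 0.4, -2.3]
width: 0.535
finger_force: 32.1
```

arm_command --targets '[{"delta_pos": [0,0,-0.002],"delta_rot": [0,0,0]},{"delta_pos": [0,0,-0.004],"delta_rot": [0,0,0]},{"delta_pos": [0,0,-0.004],"delta_rot": [0,0,0]},{"delta_pos": [0,0,-0.004],"delta_rot": [0,0,0]}]'

```text
time_s: 26.3
ee_pos: [0.4532, 0.1717, 0.0295]
orientation: [-2.927, 1.14, -0.0]
wrist_force: [-0.1, 0.3, -1.8]
width: 0.536
finger_force: 32.1
```

arm_command --targets '[{"delta_pos": [0,0,-0.002],"delta_rot": [0,0,0]},{"delta_pos": [0,0,-0.003],"delta_rot": [0,0,0]},{"delta_pos": [0,0,-0.003],"delta_rot": [0,0,0]},{"delta_pos": [0,0,-0.003],"delta_rot": [0,0,0]}]'

```text
time_s: 26.63
ee_pos: [0.4532, 0.1717, 0.0293]
orientation: [-2.927, 1.14, -0.0]
wrist_force: [-1.0, -0.7, 2.2]
width: 0.535
finger_force: 32.4
```

arm_command --targets '[{"delta_pos": [0,0,0],"delta_rot": [0,0,0]},{"delta_pos": [0,0,0],"delta_rot": [0,0,0]},{"delta_pos": [0,0,0],"delta_rot": [0,0,0]},{"delta_pos": [0,0,0],"delta_rot": [0,0,0]},{"delta_pos": [0,0,0],"delta_rot": [0,0,0]}]' --jaw 1

```text
time_s: 27.05
ee_pos: [0.4532, 0.1717, 0.0289]
orientation: [-2.927, 1.14, -0.0]
wrist_force: [0.3, 0.8, -0.1]
width: 0.997
finger_force: 0.0
```

arm_command --targets '[{"delta_pos": [0,0,0.05],"delta_rot": [0,0,0]},{"delta_pos": [0,0,0.2],"delta_rot": [0,0,0]},{"delta_pos": [0,0,0.4],"delta_rot": [0,0,0]},{"delta_pos": [0,0,0.6],"delta_rot": [0,0,0]},{"delta_pos": [0,0,0.8],"delta_rot": [0,0,0]}]'

```text
time_s: 27.47
ee_pos: [0.4526, 0.1713, 0.1906]
orientation: [2.927, -1.14, -0.001]
wrist_force: [0.6, 2.0, -0.2]
width: 1.004
finger_force: 0.0
```

arm_command --targets '[{"delta_pos": [-0.08,0.13,0.15],"delta_rot": [0,0,0]},{"delta_pos": [-0.18,0.28,0.2],"delta_rot": [0,0,0]},{"delta_pos": [-0.28,0.43,0.2],"delta_rot": [0,0,0]},{"delta_pos": [-0.38,0.59,0.2],"delta_rot": [0,0,0]},{"delta_pos": [-0.48,0.75,0.2],"delta_rot": [0,0,0]}]'

```text
time_s: 27.88
ee_pos: [0.3559, 0.3227, 0.2295]
orientation: [-2.926, 1.14, -0.0]
wrist_force: [0.9, 0.3, -0.5]
width: 0.999
finger_force: 0.0
```

arm_command --targets '[{"delta_pos": [-0.1,0.16,0],"delta_rot": [0,0,0]},{"delta_pos": [-0.2,0.32,0],"delta_rot": [0,0,0]},{"delta_pos": [-0.3,0.5,0],"delta_rot": [0,0,0]},{"delta_pos": [-0.4,0.7,0],"delta_rot": [0,0,0]},{"delta_pos": [-0.5,0.9,0],"delta_rot": [0,0,0]}]'

```text
time_s: 28.3
ee_pos: [0.2584, 0.4976, 0.229]
orientation: [-2.928, 1.139, 0.0]
wrist_force: [0.7, 0.3, 0.8]
width: 1.005
finger_force: 0.0
```

```bash
python3 - <<'E'
from h import *
print(readout.observe()["ee_pos"])
T=dict(ss=[.4555,-.165],ls=[.4935,-.444],qs=[.599,.3225],os=[.4535,.172])
Fs,Ft=viewer.grab_frame("scene"),viewer.grab_frame("top")
B={n:blobs(n) for n in("top","scene")}
rows=[]
for n,F in(("scene",Fs),("top",Ft)):
  row=[]
  for k,p in T.items():
    q=proj(n,p+[.03]);c=min(B[n],key=lambda b:np.hypot(*(b[0]-q)));print(n,k,*rect(n,c[1],.022))
    u,v=q.astype(int);row.append(cv2.resize(F[v-26:v+26,u-26:u+26],(200,200),interpolation=cv2.INTER_CUBIC))
  rows.append(np.hstack(row))
cv2.imwrite("pics/fin.png",np.vstack(rows))
E
```

```text
[0.25837059 0.49757408 0.22903765]
scene ss [ 453. -166.] [83.3 71.6] 5.5
scene ls [ 492.9 -445.4] [99.2 91.6] 30.2
scene qs [591.6 326.6] [ 81.1 109.7] 53.9
scene os [446.9 178.7] [ 75.7 145.6] 47.5
top ss [ 454.9 -163.9] [67.8 67.7] 0.4
top ls [ 492.5 -442.7] [89.8 88.8] 88.7
top qs [597.8 322.1] [80.3 78.5] 55.2
top os [451.7 172.3] [ 74.9 114.3] 47.4
```

View pics/fin.png

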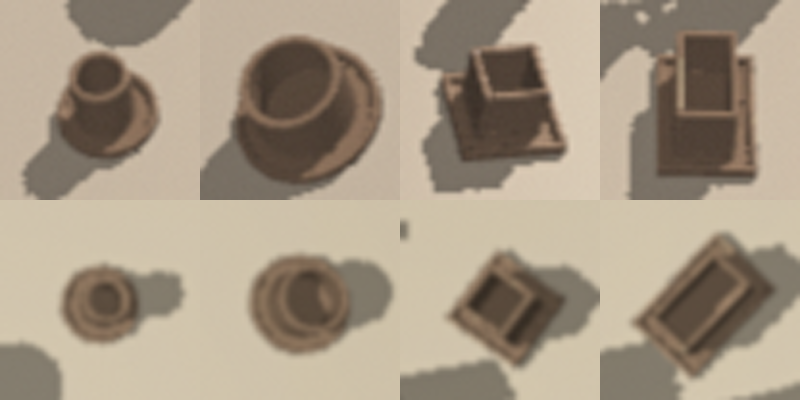

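All four are upright and inside their rims, and the saucers have not moved. One check of the centring follows, with the expected rim outlines drawn in.

```bash
python3 - <<'E'
from h import *
T=dict(ss=([.4555,-.165],.021),ls=([.4935,-.444],.031),qs=([.599,.3225],(.025,.025,55)),os=([.4535,.172],(.042,.023,137.5)))
rows=[]
for n in("scene","top"):
  F=viewer.grab_frame(n);row=[]
  for k,(p,s) in T.items():
    u,v=proj(n,p+[.03]).astype(int)
    im=cv2.resize(F[v-26:v+26,u-26:u+26],(200,200),interpolation=cv2.INTER_CUBIC)
    if isinstance(s,float): t=np.linspace(0,2*np.pi,60);o=s*np.c_[np.cos(t),np.sin(t)]
    else:
      a=np.radians(s[2]);R=np.array([[np.cos(a),-np.sin(a)],[np.sin(a),np.cos(a)]]);o=np.array([[1,1],[-1,1],[-1,-1],[1,-1]])*s[:2]@R.T
    q=np.array([proj(n,[*(np.array(p)+w),.067]) for w in o]);q=((q-[u-26,v-26]+.5)*200/52-.5)
    cv2.polylines(im,[np.round(q).astype(int)],True,(0,255,0),1);row.append(im)
  rows.append(np.hstack(row))
cv2.imwrite("pics/fin2.png",np.vstack(rows))
E
```

```text
(no output)
```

View pics/fin2.png

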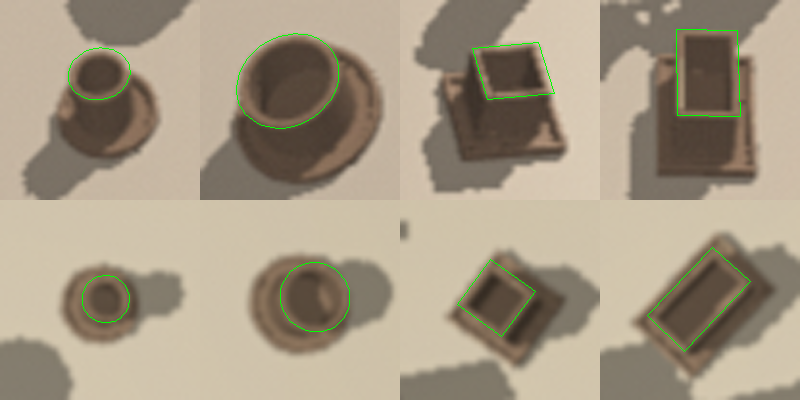

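The rims match the expected centred outlines to about 1–2 mm in both views. Handing in.

```bash
python3 -c "
from rig import job
print(job.job_done())"
```

```text
the job is handed in; nothing more can be done
None
```

All four pots stand upright on their own saucers, centred to about 1–2 mm by the camera check, and the job is handed in (about 28 s of robot time); the saucers stayed put and the arm stayed clear of the vases, though I did not measure the vases separately.

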